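# Show the apprentice which centre drives the work and where it fits

## Robot

A 6-joint arm with a two-finger parallel gripper is mounted at the origin on the work surface. World frame = base frame: x ahead of the robot, y to its left, z up, the work surface at z = 0. Lengths are in m, angles in rad, forces in N, time in s.
With the tool pointing down it reaches from about 0.375 to 0.925 m from the base axis. Payload 5.7 kg.
Tool frame: the origin (TCP) lies at the very end of the fingers, on their centre line; the grasp point (between the pads) lies 19 mm behind it (grasp_offset is the distance from the TCP to the grasp point, in m); z points along the fingers, y is the line along which they close (so a half turn about z gives the same grasp; the last joint's range is limited). The gripper opens to 85 mm and grips with 20 to 120 N. Pads are 22 mm wide; open, the fingers measure 114 mm over their backs; the gripper's body (76 mm by 85 mm) begins 54 mm behind the grasp point. The pads swing forward as they close: fully open they stand 13 mm farther back than shut.
Start: joints at [-0.115, 0.359, 1.51, -0, 1.272, -0.115], TCP at [0.6, -0, 0.231] pointing down, gripper open.
Joint ranges: [-2.97, 2.97], [-1.01, 2.36], [0.21, 2.38], [-0.96, 4.11], [0.2, 2.71], [-2.98, 2.98]. Speed limits (rad/s): [2.39, 2.39, 3.14, 3.14, 3.14, 3.14].

## Interface

Orientations are given as a 3x3 rotation matrix whose columns are the frame's x, y, z axes.
In Python, from plant import * gives the robot as it stands.
- The arm moves only by the tool step_arm, never from a script. Its argument "plan" is a list of rows, each an object with "angular": the turn, a rotation vector about the tool's x, y, z in degrees, a list of three; "linear": the shift along the tool's x, y, z in mm, a list of three; "fingers": the opening, from 0 (shut) to 1 (fully open). A call has 1 to 20 rows; each row is the pose to reach, as a shift and turn from the pose commanded when the call began, along the tool's axes at that moment; what a row does not reach only later rows make up. A row lasts 1/8 s, in which the tool goes at most 62.5 mm and 10.7 degrees, less where a joint would pass 70% of its speed; a pose out of reach is approached as far as the arm can. A call with a gripper value outside its range is refused whole. The fingers move at their own pace and stop on an object; "newtons" is the grip in N (left out, the last holds). Time passes only in rows, so rows that repeat a pose let the fingers close. It gives the time, the measured TCP pose, the force, the opening and the grip force at its end, in the units of the state.
- sense(): the state, without advancing time (a new reading comes with each control period).
- capture(name): name is "scene" or "side" or "wrist"; returns (picture, depth): 480x640x3 uint8, blue, green, red; 480x640 float32, m along the optical axis (not along the pixel's ray), 0 where there is no reading.
- calibration(name): a dict with "fx", "fy", "cx", "cy" (pixels), "dist_coeffs" ([k1, k2, p1, p2, k3] as OpenCV has them; the pictures are not rectified), "view" (4x4, takes a point from world to camera coordinates). Camera axes: x right, y down, z forward; pixel columns grow to the right and rows downward; lengths in m; the calibration is good to about 2 mm. A picture is of the moment at which its call begins: read the wrist's pose just before it. calibration takes no time and is no camera call; for the wrist camera it gives the pose at the moment of the call.
- hand_in(): hands the job in; it is judged then, once.
The state is a dict: "time": time; "qpos": joint angles; "qd": joint speeds; "tau": joint torques, N m; "tool_pos": TCP position; "ee_rot": TCP orientation; "force": force on the tool from outside, world axes, zero at the start; "moment": the same for the moment, N m; "grip_width": finger opening in m; "finger_force": force on a finger pad.
Only numpy, scipy, OpenCV 4.12 (cv2) and the standard library are available. Lean on these libraries where they do the work, as an engineer would, in place of code of your own. Each camera call takes 0.05 s, during which the arm holds its last target. There are 200 camera calls.

## Task

The apprentice is setting up the lathe and asks which centre drives the work: point at the four-prong drive centre standing in the rack, fingertips just above it, and stay there for two seconds. Then show where it fits: point at the open mouth of the headstock spindle, fingertips just in front of the mouth and level with it, stay two seconds and finish still pointing there. Touch and move nothing at all, and do not bring the fingertips down over any of the other three centres.

Things in the scene. Friction and masses are not known exactly. Their poses are not given: they have to be found in the camera images.
- drive_centre_tip (a point): Highest point (middle spike) of the four-prong drive centre: a loose steel lathe centre standing upright in a hole of the rack, taper shank down. Its head is a round disc 32 mm in diameter with four upright blade-like prongs in a cross and a small spike in the middle, and stands 37 mm above the rack board; this point is on its axis. z up.
- point_centre_tip (a point): Tip of the pointed live centre, another loose steel centre in the rack: a 33 mm diameter cylinder topped by a slim sharp cone, 56 mm above the rack board.
- cup_centre_tip (a point): Tip of the middle spike of the cup centre, another loose steel centre in the rack: a slender 28 mm diameter head ending in a plain round cup rim, 35 mm above the rack board.
- bull_centre_tip (a point): Middle of the flat top of the bull-nose centre, another loose steel centre in the rack: a broad blunt cone 57 mm across at its base and 16 mm at its top, 50 mm above the rack board.
- rack: Low wooden rack screwed to the bench: a drilled board 290 x 76 mm, its top 92 mm above the bench, on two end boards. The four centres stand in one straight row along its x axis, 68 mm apart, in any order. Origin on the bench under the middle of the board; z up.
- spindle_mouth (a point): Middle of the open mouth of the lathe's headstock spindle, 240 mm above the bench. -y points level out of the mouth, towards the tailstock; z up. The nose is a hollow threaded stub, 33 mm across with a 19 mm hole, 28 mm out of a 52 mm flange and 56 mm out of the headstock's flat end face (140 mm wide, up to 65 mm above the mouth's middle, down to the bed).
- tailstock: Clamped tailstock on the lathe bed, facing the headstock. Origin at bench level straight below the mouth of its hollow quill, on the spindle's axis line, 230 to 310 mm from the spindle's mouth; top (lock lever) about 310 mm above the bench; it reaches 225 mm back from its mouth (handwheel, crank), away from the headstock.
- banjo: Tool-rest carriage (banjo) on the bed between headstock and tailstock, 150 to 190 mm along the bed from the spindle's mouth, clamped. Its tool rest is a bar 150 mm long parallel to the bed, 113 mm off the axis on the robot's side, its top 223 mm above the bench. Origin at bench level below the spindle's axis line.
- wax_tin_mid (a point): Middle of a round wax tin, 64 mm in diameter, 40 mm high, on the bench in front of the lathe.
- oil_bottle_mid (a point): Middle of an amber oil bottle, 60 mm in diameter, 150 mm high, beyond the rack.
- turned_bowl_mid (a point): Middle of a small turned wooden bowl, 140 mm across, 60 mm high, behind the lathe's tailstock end.
- mallet_mid (a point): Middle of a wooden mallet standing on its head behind the lathe, 62 mm in diameter, 200 mm high.

How it is judged:
By the outcome, as a careful person would: the job done as asked, in the order asked, and still so for the second after the job is handed in, with the robot touching nothing.
It also fails if it takes over 45 s, if anything falls off the work surface, if the arm or the gripper's body presses on something with over 40 N, if the wrist force passes 120 N, or if a joint passes its speed limit or range.

## Working session

There is one attempt and no reset: what is moved stays moved. The work goes in short steps, Python scripts to look and compute and a tool call to move; the robot and the scene stay as the last step left them, time stands still between calls to the robot, and variables do not carry over. Pictures are saved under pics/ and viewed, at most 10 in all, crops included, and the job is handed in when it is done.

Besides the shell and the picture viewer there is one more tool, called after "Call:" by a JSON object that holds its "api" and its "payload", one argument or row to a line. step_arm: Moves the arm, as the interface text tells. Its arguments: {"type":"object","properties":{"plan":{"type":"array"},"newtons":{"type":"number"}},"required":["plan"]}

```bash
mkdir -p pics
python3 - <<'E'
from plant import *
import cv2,numpy as np
for n in ("scene","side"):
    p,d=capture(n); cv2.imwrite(f"pics/{n}0.png",p); np.save(f"{n}0.npy",d)
    c=calibration(n); print(n,{k:c[k] for k in c if k!='view'}); print(np.round(c['view'],3).tolist())
s=sense();print(s['time'],s['tool_pos'],s['ee_rot'])
E
```

```text
scene {'fx': 526.29455854469, 'fy': 526.29455854469, 'cx': 320.5432496311003, 'cy': 236.18387909544714, 'dist_coeffs': array([-0.0658931,  0.       ,  0.       ,  0.       ,  0.       ])}
[[-0.768, 0.64, -0.023, 0.446], [0.407, 0.461, -0.788, -0.081], [-0.494, -0.615, -0.615, 1.522], [0.0, 0.0, 0.0, 1.0]]
side {'fx': 602.2310671095707, 'fy': 602.2310671095707, 'cx': 312.50265138462566, 'cy': 241.14988140829763, 'dist_coeffs': array([-0.10950233,  0.        ,  0.        ,  0.        ,  0.        ])}
[[0.923, -0.384, -0.001, -0.556], [-0.238, -0.571, -0.786, 0.271], [0.301, 0.726, -0.619, 1.202], [0.0, 0.0, 0.0, 1.0]]
0.1 [5.99381397e-01 6.19021930e-05 2.30517140e-01] [[-5.48361556e-06  9.99998531e-01 -1.71400291e-03]
 [ 9.99999978e-01  5.84079401e-06  2.08383540e-04]
 [ 2.08393245e-04 -1.71400173e-03 -9.99998509e-01]]
```

View pics/scene0.png

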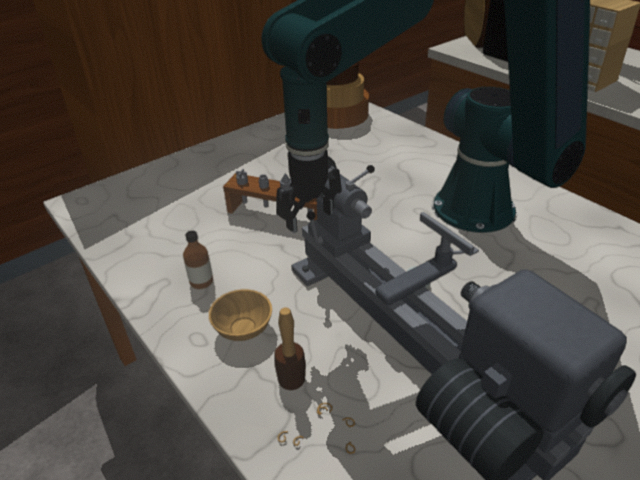

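View pics/side0.png

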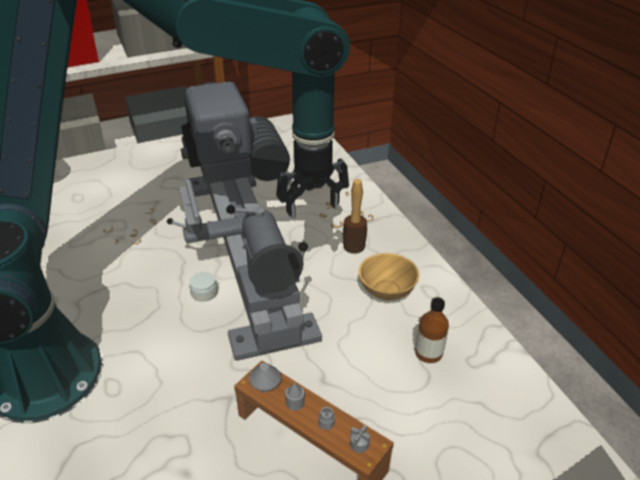

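The side view shows the rack with the bull-nose at (264,375), then heads at (295,395), (326,417) and a cross-like one at (360,438). The spindle nose is near (227,140) there and near (470,290) in the scene view. I'll zoom in on both.

```bash
cat > h.py <<'E'
from plant import *
import cv2,numpy as np
def ray(c,u,v):
    K=np.array([[c['fx'],0,c['cx']],[0,c['fy'],c['cy']],[0,0,1]])
    q=cv2.undistortPoints(np.array([[[u,v]]],float),K,np.array(c['dist_coeffs']))[0,0]
    R=c['view'][:3,:3];o=-R.T@c['view'][:3,3]
    return o,R.T@np.array([q[0],q[1],1.])
def onz(c,u,v,z):
    o,d=ray(c,u,v);return o+d*(z-o[2])/d[2]
def atd(c,u,v,dep):
    o,d=ray(c,u,v);return o+d*dep
E
python3 - <<'E'
from h import *
p=cv2.imread('pics/side0.png');s=cv2.imread('pics/scene0.png')
a=cv2.resize(p[350:480,225:400],None,fx=4,fy=4,interpolation=3)[:,:700]
b=cv2.resize(p[110:170,195:265],None,fx=5,fy=5,interpolation=3)
e=cv2.resize(s[265:325,440:510],None,fx=5,fy=5,interpolation=3)
cv2.imwrite('pics/a.png',a);cv2.imwrite('pics/b.png',np.hstack([b,e]))
c=calibration('side');d=np.load('side0.npy');cs=calibration('scene');ds=np.load('scene0.npy')
for u,v in [(264,365),(295,385),(326,412),(360,433)]:print(u,v,onz(c,u,v,.13).round(3),atd(c,u,v,d[v,u]).round(3))
for u,v in [(227,140)]:print('m',onz(c,u,v,.24).round(3),atd(c,u,v,d[v,u]).round(3))
for u,v in [(468,291)]:print('m',onz(cs,u,v,.24).round(3),atd(cs,u,v,ds[v,u]).round(3))
E
```

```text
264 365 [ 0.403 -0.255  0.13 ] [ 0.401 -0.263  0.14 ]
295 385 [ 0.438 -0.317  0.13 ] [ 0.434 -0.326  0.143]
326 412 [ 0.465 -0.388  0.13 ] [ 0.466 -0.386  0.126]
360 433 [ 0.498 -0.446  0.13 ] [ 0.5   -0.443  0.125]
m [0.525 0.363 0.24 ] [0.517 0.329 0.258]
m [0.518 0.335 0.24 ] [0.528 0.341 0.251]
```

View pics/a.png

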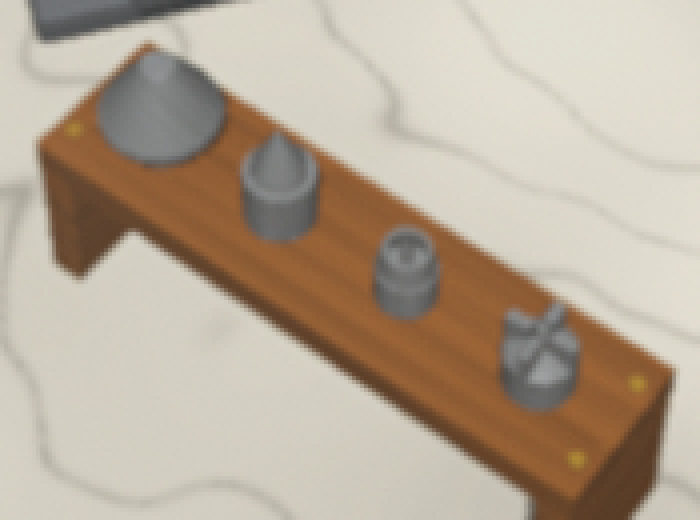

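View pics/b.png

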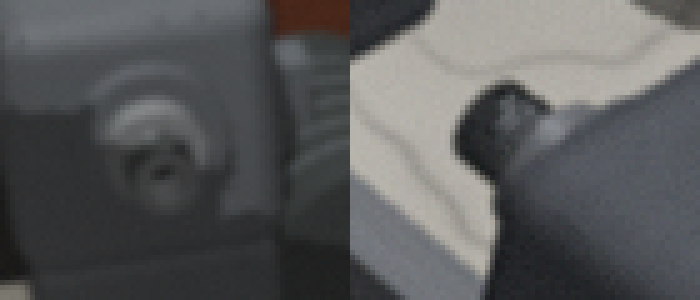

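The zoomed crop shows the row as bull, pointed, cup, then drive centre with its cross at the far right end. The drive centre's middle is at side pixel (360.2,433.7). The spindle hole is at about (227.4,143) in the side view. I'll cross-check those positions, and get the headstock face normal and tailstock extent.

Run:
```python
from h import *
c=calibration('side');d=np.load('side0.npy');cs=calibration('scene');ds=np.load('scene0.npy')
P=[onz(c,u,v,z)[:2] for u,v,z in [(264.3,366.2,.142),(295,383.2,.148),(326.5,413,.127),(360.2,433.7,.129)]]
P=np.array(P);print(P.round(4),np.linalg.norm(np.diff(P,axis=0),axis=1).round(3))
m=onz(c,227.4,143,.24);print('mouth side',m.round(3),'scene',onz(cs,469,290,.24).round(3))
def pts(c,d,u0,u1,v0,v1):return np.array([atd(c,u,v,d[v,u]) for u in range(u0,u1) for v in range(v0,v1) if d[v,u]>0])
A=np.vstack([pts(c,d,199,212,136,156),pts(c,d,241,247,135,150)])
for _ in range(4):
    cen=np.median(A,axis=0);n=np.linalg.svd(A-A.mean(0))[2][2];r=(A-A.mean(0))@n;A=A[abs(r)<2*r.std()+1e-4]
print('face',A.mean(0).round(3),n.round(3),r.std())
for nm,cc,dd in(('scene',cs,ds),('side',c,d)):
    v,u=np.mgrid[0:480:2,0:640:2];Q=np.array([atd(cc,a,b,dd[b,a]) for a,b in zip(u.ravel(),v.ravel()) if dd[b,a]>0])
    for lo,hi in((.02,.1),(.21,.27),(.27,.33)):
        for y0 in np.arange(-.35,.45,.1):
            k=Q[(Q[:,2]>lo)&(Q[:,2]<hi)&(Q[:,1]>y0)&(Q[:,1]<y0+.1)&(abs(Q[:,0]-.55)<.25)]
            if len(k)>3:print(nm,lo,y0.round(2),len(k),'x',np.percentile(k[:,0],[2,50,98]).round(3),'zmax',k[:,2].max().round(3))
im=cv2.imread('pics/scene0.png')
```

```text
[[ 0.4001 -0.2672]
 [ 0.4343 -0.3266]
 [ 0.4654 -0.3883]
 [ 0.4984 -0.447 ]] [0.069 0.069 0.067]
mouth side [0.521 0.348 0.24 ] scene [0.515 0.335 0.24 ]
face [0.501 0.387 0.219] [0.11  0.994 0.021] 0.0028734424320699826
scene 0.02 -0.35 46 x [0.403 0.476 0.787] zmax 0.096
scene 0.02 -0.25 195 x [0.409 0.762 0.787] zmax 0.1
scene 0.02 -0.15 463 x [0.517 0.714 0.796] zmax 0.098
scene 0.02 -0.05 292 x [0.467 0.533 0.795] zmax 0.099
scene 0.02 0.05 375 x [0.473 0.543 0.796] zmax 0.1
scene 0.02 0.15 374 x [0.485 0.55  0.786] zmax 0.1
scene 0.02 0.25 284 x [0.492 0.556 0.566] zmax 0.1
scene 0.21 -0.15 37 x [0.428 0.504 0.563] zmax 0.269
scene 0.21 -0.05 271 x [0.46  0.504 0.655] zmax 0.27
scene 0.21 0.05 36 x [0.377 0.387 0.48 ] zmax 0.239
scene 0.21 0.15 86 x [0.385 0.394 0.402] zmax 0.225
scene 0.21 0.25 61 x [0.396 0.527 0.534] zmax 0.259
scene 0.21 0.35 269 x [0.517 0.593 0.598] zmax 0.27
scene 0.27 -0.15 9 x [0.433 0.444 0.473] zmax 0.284
scene 0.27 -0.05 341 x [0.43  0.587 0.672] zmax 0.33
scene 0.27 0.35 702 x [0.468 0.553 0.597] zmax 0.309
side 0.02 -0.35 699 x [0.351 0.427 0.773]
[... 231 characters left out ...]
24 x [0.451 0.462 0.764] zmax 0.097
side 0.02 0.25 58 x [0.465 0.518 0.535] zmax 0.1
side 0.02 0.35 91 x [0.472 0.534 0.657] zmax 0.1
side 0.21 -0.25 7 x [0.492 0.496 0.513] zmax 0.27
side 0.21 -0.15 411 x [0.424 0.464 0.551] zmax 0.27
side 0.21 -0.05 153 x [0.449 0.491 0.655] zmax 0.27
side 0.21 0.05 21 x [0.378 0.384 0.391] zmax 0.225
side 0.21 0.15 36 x [0.381 0.392 0.399] zmax 0.225
side 0.21 0.25 42 x [0.401 0.518 0.532] zmax 0.259
side 0.21 0.35 284 x [0.455 0.505 0.589] zmax 0.27
side 0.27 -0.25 21 x [0.49  0.496 0.503] zmax 0.276
side 0.27 -0.15 188 x [0.437 0.474 0.505] zmax 0.292
side 0.27 -0.05 371 x [0.428 0.56  0.67 ] zmax 0.33
side 0.27 0.35 344 x [0.457 0.522 0.589] zmax 0.308
```

Call:
{"api": "step_arm", "payload": {
  "plan": [
    {"linear": [0, 0, -60], "angular": [0, 0, 0], "fingers": 0},
    {"linear": [0, 0, -120], "angular": [0, 0, 0], "fingers": 0},
    {"linear": [0, 0, -180], "angular": [0, 0, 0], "fingers": 0},
    {"linear": [0, 0, -180], "angular": [0, 0, 0], "fingers": 0}
  ]
}}

```text
time: 0.6
tool_pos: [0.6023, -0.0002, 0.417]
ee_rot: [[-0.0, 1.0, 0.01], [1.0, 0.0, -0.001], [-0.001, 0.01, -1.0]]
force: [0.4, 0.7, -0.4]
grip_width: 0.0122
finger_force: 0.0
```

Call:
{"api": "step_arm", "payload": {
  "plan": [
    {"linear": [-55, -13, 0], "angular": [0, 0, 0], "fingers": 0},
    {"linear": [-110, -25, 0], "angular": [0, 0, 0], "fingers": 0},
    {"linear": [-165, -38, 0], "angular": [0, 0, 0], "fingers": 0},
    {"linear": [-220, -50, 0], "angular": [0, 0, 0], "fingers": 0},
    {"linear": [-275, -63, 0], "angular": [0, 0, 0], "fingers": 0},
    {"linear": [-330, -75, 0], "angular": [0, 0, 0], "fingers": 0},
    {"linear": [-385, -88, 0], "angular": [0, 0, 0], "fingers": 0},
    {"linear": [-430, -98, 0], "angular": [0, 0, 0], "fingers": 0},
    {"linear": [-447, -102, 40], "angular": [0, 0, 0], "fingers": 0},
    {"linear": [-447, -102, 90], "angular": [0, 0, 0], "fingers": 0},
    {"linear": [-447, -102, 130], "angular": [0, 0, 0], "fingers": 0},
    {"linear": [-447, -102, 130], "angular": [0, 0, 0], "fingers": 0},
    {"linear": [-447, -102, 130], "angular": [0, 0, 0], "fingers": 0}
  ]
}}

```text
time: 2.22
tool_pos: [0.4984, -0.4473, 0.2822]
ee_rot: [[-0.0, 1.0, 0.0], [1.0, 0.0, -0.001], [-0.001, 0.0, -1.0]]
force: [0.2, -0.5, 0.5]
grip_width: 0.0
finger_force: 0.0
```

Run:
```python
from h import *
s=sense();c=calibration('wrist');p,d=capture('wrist');cv2.imwrite('pics/w1.png',p);np.save('w1.npy',d);np.save('w1c.npy',c,allow_pickle=True)
print(s['tool_pos'],s['ee_rot'].round(3) if hasattr(s['ee_rot'],'round') else s['ee_rot'])
V=c['view'];q=V[:3,:3]@np.array([.4984,-.447,.129])+V[:3,3];print('expect',c['fx']*q[0]/q[2]+c['cx'],c['fy']*q[1]/q[2]+c['cy'])
```

```text
[ 0.49836953 -0.44733313  0.28222597] [[-0.     1.     0.   ]
 [ 1.     0.    -0.001]
 [-0.001  0.    -1.   ]]
expect 321.15011595769676 223.86541363950172
```

View pics/w1.png

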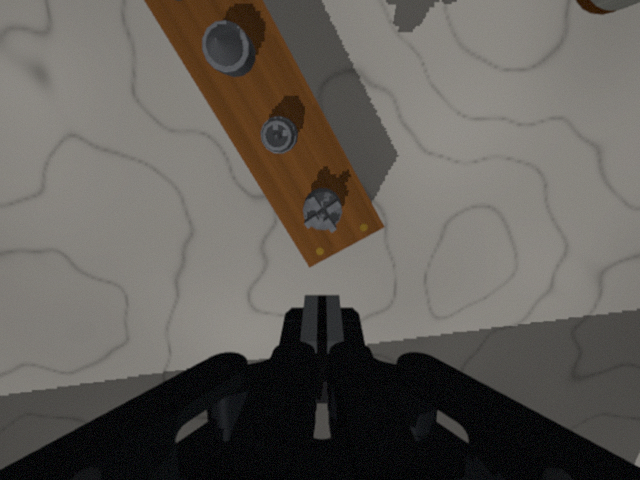

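The wrist picture shows the drive centre's cross at about (323,210), the cup centre at (279,134) and the pointed centre at (228,48). My first estimate projects to (321,224), so a correction is needed.

Run:
```python
from h import *
c=np.load('w1c.npy',allow_pickle=True).item()
p=cv2.imread('pics/w1.png');print(onz(c,323,211,.129),onz(c,279,133,.127), onz(c,361,227,.092))
d=np.load('w1.npy');print(atd(c,323,211,d[211,323]),d[205:216:3,315:331:3].round(3)); print(onz(c,323,295,.28))
cs=calibration('side');print(onz(cs,225+638/4,350+383/4,.092))
```

```text
[ 0.49981144 -0.43691255  0.129     ] [ 0.4679559  -0.37989765  0.127     ] [ 0.53298873 -0.45910819  0.092     ]
[ 0.49983797 -0.43804891  0.12375957] [[0.303 0.304 0.313 0.314 0.311 0.303]
 [0.303 0.304 0.313 0.314 0.304 0.306]
 [0.316 0.313 0.305 0.307 0.315 0.305]
 [0.311 0.316 0.305 0.305 0.317 0.316]]
[ 0.49908446 -0.43806188  0.28      ]
[ 0.53758076 -0.46189239  0.092     ]
```

Call:
{"api": "step_arm", "payload": {
  "plan": [
    {"linear": [8, 1, 40], "angular": [0, 0, 0], "fingers": 0},
    {"linear": [8, 1, 75], "angular": [0, 0, 0], "fingers": 0},
    {"linear": [8, 1, 100], "angular": [0, 0, 0], "fingers": 0},
    {"linear": [8, 1, 118], "angular": [0, 0, 0], "fingers": 0},
    {"linear": [8, 1, 128], "angular": [0, 0, 0], "fingers": 0},
    {"linear": [8, 1, 134], "angular": [0, 0, 0], "fingers": 0},
    {"linear": [8, 1, 134], "angular": [0, 0, 0], "fingers": 0}
  ]
}}

```text
time: 3.15
tool_pos: [0.4991, -0.4392, 0.1476]
ee_rot: [[0.0, 1.0, 0.0], [1.0, -0.0, -0.0], [-0.0, 0.0, -1.0]]
force: [0.2, -0.5, 0.2]
grip_width: 0.0002
finger_force: 0.0
```

Run:
```python
from h import *
p,d=capture('wrist');q,_=capture('side')
a=cv2.resize(q[330:480,250:450],(533,400),interpolation=3);b=cv2.resize(p[100:340,240:400],(267,400))
cv2.imwrite('pics/chk.png',np.hstack([a,b]))
```

```text
(no output)
```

View pics/chk.png

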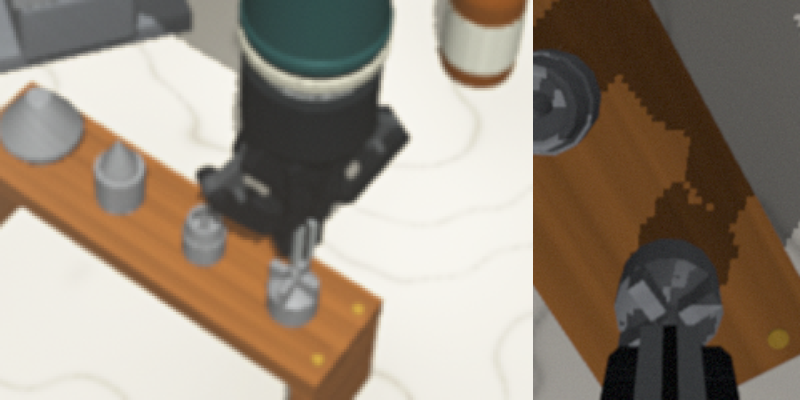

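The left part of the picture shows the fingertips just over the cross of the drive centre. In the wrist view on the right, the cross's middle shows at about (323,283), just beyond the fingertips' edge. I'll cast that ray to check the offset.

Run:
```python
from h import *
c=calibration('wrist');print(onz(c,323.3,283,.129),onz(c,323,295,.1476),sense()['tool_pos'])
```

```text
[ 0.50025568 -0.43205754  0.129     ] [ 0.50002757 -0.42933341  0.1476    ] [ 0.49934678 -0.43942103  0.14803664]
```

Call:
{"api": "step_arm", "payload": {
  "plan": [
    {"linear": [3, 1, 0], "angular": [0, 0, 0], "fingers": 0},
    {"linear": [3, 1, 0], "angular": [0, 0, 0], "fingers": 0},
    {"linear": [3, 1, 0], "angular": [0, 0, 0], "fingers": 0},
    {"linear": [3, 1, 0], "angular": [0, 0, 0], "fingers": 0},
    {"linear": [3, 1, 0], "angular": [0, 0, 0], "fingers": 0},
    {"linear": [3, 1, 0], "angular": [0, 0, 0], "fingers": 0},
    {"linear": [3, 1, 0], "angular": [0, 0, 0], "fingers": 0},
    {"linear": [3, 1, 0], "angular": [0, 0, 0], "fingers": 0},
    {"linear": [3, 1, 0], "angular": [0, 0, 0], "fingers": 0},
    {"linear": [3, 1, 0], "angular": [0, 0, 0], "fingers": 0},
    {"linear": [3, 1, 0], "angular": [0, 0, 0], "fingers": 0},
    {"linear": [3, 1, 0], "angular": [0, 0, 0], "fingers": 0},
    {"linear": [3, 1, 0], "angular": [0, 0, 0], "fingers": 0},
    {"linear": [3, 1, 0], "angular": [0, 0, 0], "fingers": 0},
    {"linear": [3, 1, 0], "angular": [0, 0, 0], "fingers": 0},
    {"linear": [3, 1, 0], "angular": [0, 0, 0], "fingers": 0},
    {"linear": [3, 1, 0], "angular": [0, 0, 0], "fingers": 0},
    {"linear": [3, 1, 0], "angular": [0, 0, 0], "fingers": 0},
    {"linear": [3, 1, 0], "angular": [0, 0, 0], "fingers": 0},
    {"linear": [3, 1, 0], "angular": [0, 0, 0], "fingers": 0}
  ]
}}

```text
time: 5.75
tool_pos: [0.5, -0.436, 0.1473]
ee_rot: [[-0.0, 1.0, -0.0], [1.0, 0.0, 0.0], [0.0, -0.0, -1.0]]
force: [-0.2, 0.2, -0.3]
grip_width: 0.0004
finger_force: 0.0
```

Call:
{"api": "step_arm", "payload": {
  "plan": [
    {"linear": [3, 1, -50], "angular": [0, 0, 0], "fingers": 0},
    {"linear": [3, 1, -110], "angular": [0, 0, 0], "fingers": 0},
    {"linear": [3, 1, -170], "angular": [0, 0, 0], "fingers": 0},
    {"linear": [3, 1, -230], "angular": [0, 0, 0], "fingers": 0},
    {"linear": [3, 1, -290], "angular": [0, 0, 0], "fingers": 0},
    {"linear": [60, 1, -310], "angular": [0, 0, 0], "fingers": 0},
    {"linear": [115, 1, -310], "angular": [0, 0, 0], "fingers": 0},
    {"linear": [170, 1, -310], "angular": [0, 0, 0], "fingers": 0},
    {"linear": [225, 1, -310], "angular": [0, 0, 0], "fingers": 0},
    {"linear": [280, 1, -310], "angular": [0, 0, 0], "fingers": 0},
    {"linear": [335, 1, -310], "angular": [0, 0, 0], "fingers": 0},
    {"linear": [390, 1, -310], "angular": [0, 0, 0], "fingers": 0},
    {"linear": [445, 1, -310], "angular": [0, 0, 0], "fingers": 0},
    {"linear": [500, 1, -310], "angular": [0, 0, 0], "fingers": 0},
    {"linear": [550, 1, -310], "angular": [0, 0, 0], "fingers": 0},
    {"linear": [586, 1, -310], "angular": [0, 0, 0], "fingers": 0},
    {"linear": [586, 1, -310], "angular": [0, 0, 0], "fingers": 0}
  ]
}}

```text
time: 7.88
tool_pos: [0.5006, 0.1522, 0.4571]
ee_rot: [[-0.004, 1.0, -0.0], [1.0, 0.004, 0.001], [0.001, -0.0, -1.0]]
force: [0.1, -0.1, -0.8]
grip_width: 0.0
finger_force: 0.0
```

Call:
{"api": "step_arm", "payload": {
  "plan": [
    {"linear": [0, 0, 0], "angular": [-1, 9, 0], "fingers": 0},
    {"linear": [0, 0, 0], "angular": [-2, 18, 0], "fingers": 0},
    {"linear": [0, 0, 0], "angular": [-3, 27, 0], "fingers": 0},
    {"linear": [0, 0, 0], "angular": [-4, 36, 0], "fingers": 0},
    {"linear": [0, 0, 0], "angular": [-5, 45, 0], "fingers": 0},
    {"linear": [0, 0, 0], "angular": [-5.5, 50, 0], "fingers": 0},
    {"linear": [0, 0, 0], "angular": [-5.5, 50, 0], "fingers": 0},
    {"linear": [0, 0, 0], "angular": [-5.5, 50, 0], "fingers": 0}
  ]
}}

```text
time: 8.88
tool_pos: [0.5012, 0.1495, 0.4576]
ee_rot: [[-0.039, 0.996, 0.085], [0.645, -0.04, 0.763], [0.763, 0.085, -0.64]]
force: [0.8, 0.3, 0.2]
grip_width: 0.0
finger_force: 0.0
```

Run:
```python
from h import *
s=sense();c=calibration('wrist');p,d=capture('wrist');cv2.imwrite('pics/w2.png',p);np.save('w2.npy',d);np.save('w2c.npy',c,allow_pickle=True)
print(s['tool_pos'],s['ee_rot'],s['qpos'])
V=c['view'];q=V[:3,:3]@np.array([.517,.337,.24])+V[:3,3];print('expect',c['fx']*q[0]/q[2]+c['cx'],c['fy']*q[1]/q[2]+c['cy'])
```

```text
[0.50123592 0.14948591 0.45764763] [[-0.0394957   0.99558908  0.08510277]
 [ 0.64472816 -0.0396769   0.76338152]
 [ 0.76339092  0.08501844 -0.64031724]] [-0.42153019  0.11850833  1.60540552  0.83019523  1.70548611 -0.42962558]
expect 312.29056981147613 234.4689956699838
```

View pics/w2.png

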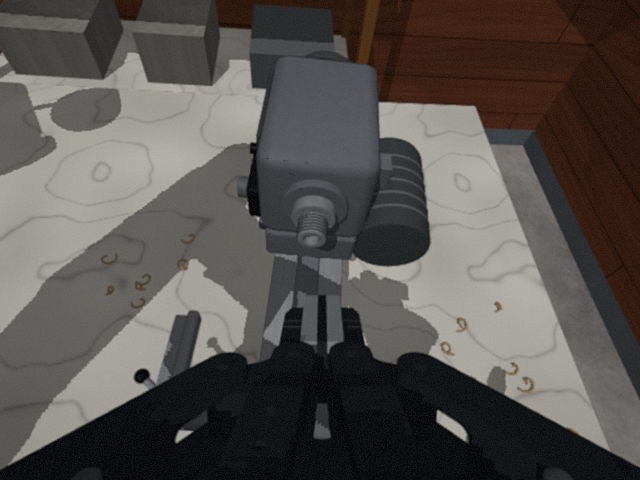

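The wrist view shows the spindle's mouth at about (312,240), below the flange. It is clear of the banjo bar at (180,340).

Run:
```python
from h import *
c=np.load('w2c.npy',allow_pickle=True).item();d=np.load('w2.npy')
print(onz(c,312,240,.24));print(atd(c,312,240,d[240,312]),atd(c,312,232,d[232,312]),atd(c,312,245,d[245,312]),atd(c,304,240,d[240,304]))
p=cv2.imread('pics/w2.png');cv2.imwrite('pics/z.png',cv2.resize(p[190:270,270:360],None,fx=6,fy=6,interpolation=3))
s=sense();R=np.array(s['ee_rot'])
for g in (.06,.02):
  f=np.array([.516,.333,.24])+g*np.array([-.1,-.995,0]);print(g,f,(R.T@(f-s['tool_pos'])*1000).round(1))
```

```text
[0.51647746 0.3295664  0.24      ]
[0.51739046 0.33683342 0.22903386] [0.5156866  0.3314852  0.25280905] [0.51742244 0.33168628 0.22647496] [0.50800135 0.33393509 0.2331725 ]
0.06 [0.51   0.2733 0.24  ] [-87.2 -14.7 234.5]
0.02 [0.514  0.3131 0.24  ] [-61.7 -12.3 265.2]
```

View pics/z.png

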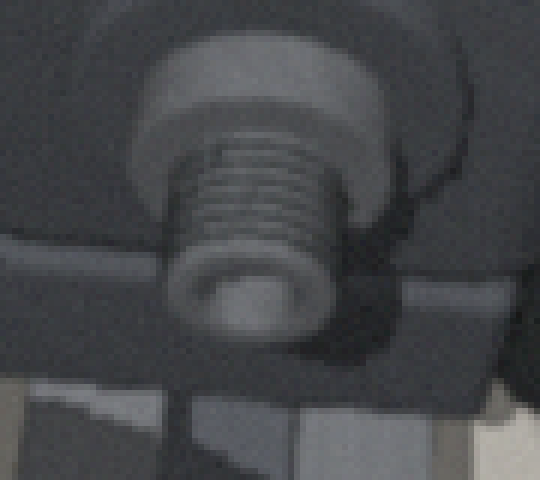

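Call:
{"api": "step_arm", "payload": {
  "plan": [
    {"linear": [0, 0, 0], "angular": [0, 5, 0], "fingers": 0},
    {"linear": [0, 0, 0], "angular": [0, 10, 0], "fingers": 0},
    {"linear": [-20, -3, 50], "angular": [0, 10, 0], "fingers": 0},
    {"linear": [-40, -7, 100], "angular": [0, 10, 0], "fingers": 0},
    {"linear": [-58, -10, 150], "angular": [0, 10, 0], "fingers": 0},
    {"linear": [-75, -12, 194], "angular": [0, 10, 0], "fingers": 0},
    {"linear": [-75, -12, 194], "angular": [0, 10, 0], "fingers": 0},
    {"linear": [-75, -12, 194], "angular": [0, 10, 0], "fingers": 0}
  ]
}}

```text
time: 9.93
tool_pos: [0.509, 0.2508, 0.2764]
ee_rot: [[-0.056, 0.996, 0.076], [0.501, -0.038, 0.865], [0.864, 0.086, -0.496]]
force: [1.6, -0.3, -0.7]
grip_width: -0.0001
finger_force: 0.0
```

Run:
```python
from h import *
s=sense();c=calibration('wrist');p,d=capture('wrist');q,_=capture('side')
np.save('w3c.npy',c,allow_pickle=True)
print(s['tool_pos'],s['ee_rot'],s['force'])
cv2.imwrite('pics/w3.png',np.hstack([cv2.resize(p[60:360,220:420],(400,600),interpolation=3),cv2.resize(q[80:380,150:350],(400,600),interpolation=3)]))
R=np.array(s['ee_rot']);f=np.array([.514,.310,.24]);print((R.T@(f-s['tool_pos'])*1000).round(1))
```

```text
[0.50897021 0.2507629  0.27638753] [[-0.05592593  0.99554254  0.07594306]
 [ 0.50072828 -0.03783879  0.86477709]
 [ 0.86379597  0.0863903  -0.49638013]] [ 1.55263461 -0.25970594 -0.70137487]
[-2.1 -0.4 69.7]
```

View pics/w3.png

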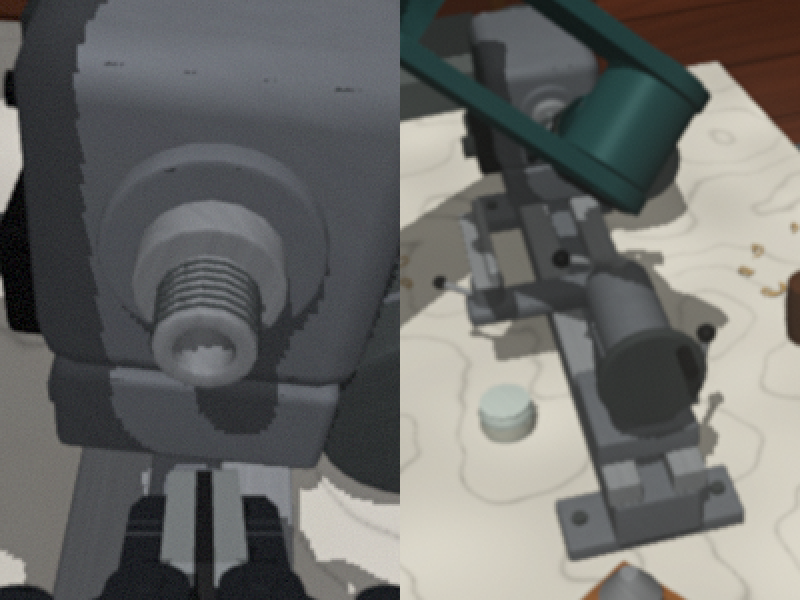

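The wrist crop (left) shows the mouth ring centred at crop (206,346), which is pixel (323,233). The arm is clear of the tailstock.

Run:
```python
from h import *
c=np.load('w3c.npy',allow_pickle=True).item();m=onz(c,323,233,.24);print(m)
s=sense();R=np.array(s['ee_rot']);f=np.array([m[0],m[1],.24])+.02*np.array([-.1,-.995,0]);print(f,(R.T@(f-s['tool_pos'])*1000).round(1))
```

```text
[0.51613981 0.33247976 0.24      ]
[0.51413981 0.31257976 0.24      ] [-0.6 -1.  72.6]
```

Call:
{"api": "step_arm", "payload": {
  "plan": [
    {"linear": [-1, 0, 25], "angular": [0, 0, 0], "fingers": 0},
    {"linear": [-1, 0, 45], "angular": [0, 0, 0], "fingers": 0},
    {"linear": [-1, -1, 60], "angular": [0, 0, 0], "fingers": 0},
    {"linear": [-1, -1, 68], "angular": [0, 0, 0], "fingers": 0},
    {"linear": [-1, -1, 71], "angular": [0, 0, 0], "fingers": 0},
    {"linear": [-1, -1, 71], "angular": [0, 0, 0], "fingers": 0},
    {"linear": [-1, -1, 71], "angular": [0, 0, 0], "fingers": 0}
  ]
}}

```text
time: 10.9
tool_pos: [0.513, 0.3113, 0.239]
ee_rot: [[-0.053, 0.996, 0.076], [0.501, -0.04, 0.865], [0.864, 0.084, -0.496]]
force: [-0.0, 0.6, 0.2]
grip_width: -0.0003
finger_force: 0.0
```

Call:
{"api": "step_arm", "payload": {
  "plan": [
    {"linear": [0, 0, 0], "angular": [0, 0, 0], "fingers": 0},
    {"linear": [0, 0, 0], "angular": [0, 0, 0], "fingers": 0},
    {"linear": [0, 0, 0], "angular": [0, 0, 0], "fingers": 0},
    {"linear": [0, 0, 0], "angular": [0, 0, 0], "fingers": 0},
    {"linear": [0, 0, 0], "angular": [0, 0, 0], "fingers": 0},
    {"linear": [0, 0, 0], "angular": [0, 0, 0], "fingers": 0},
    {"linear": [0, 0, 0], "angular": [0, 0, 0], "fingers": 0},
    {"linear": [0, 0, 0], "angular": [0, 0, 0], "fingers": 0},
    {"linear": [0, 0, 0], "angular": [0, 0, 0], "fingers": 0},
    {"linear": [0, 0, 0], "angular": [0, 0, 0], "fingers": 0},
    {"linear": [0, 0, 0], "angular": [0, 0, 0], "fingers": 0},
    {"linear": [0, 0, 0], "angular": [0, 0, 0], "fingers": 0},
    {"linear": [0, 0, 0], "angular": [0, 0, 0], "fingers": 0},
    {"linear": [0, 0, 0], "angular": [0, 0, 0], "fingers": 0},
    {"linear": [0, 0, 0], "angular": [0, 0, 0], "fingers": 0},
    {"linear": [0, 0, 0], "angular": [0, 0, 0], "fingers": 0},
    {"linear": [0, 0, 0], "angular": [0, 0, 0], "fingers": 0},
    {"linear": [0, 0, 0], "angular": [0, 0, 0], "fingers": 0},
    {"linear": [0, 0, 0], "angular": [0, 0, 0], "fingers": 0},
    {"linear": [0, 0, 0], "angular": [0, 0, 0], "fingers": 0}
  ]
}}

```text
time: 13.4
tool_pos: [0.5127, 0.3116, 0.2388]
ee_rot: [[-0.053, 0.996, 0.076], [0.5, -0.039, 0.865], [0.864, 0.084, -0.496]]
force: [0.6, -0.8, 0.1]
grip_width: 0.0002
finger_force: 0.0
```

Run:
```python
from h import *
s=sense();p,_=capture('wrist');q,_=capture('scene')
print(s['time'],s['tool_pos'],s['force'])
cv2.imwrite('pics/w4.png',np.hstack([cv2.resize(p[60:360,220:420],(400,600),interpolation=3),cv2.resize(q[180:330,400:500],(400,600),interpolation=3)]))
```

```text
13.4 [0.51273986 0.31155009 0.23880767] [ 0.62576453 -0.78909129  0.10840283]
```

View pics/w4.png

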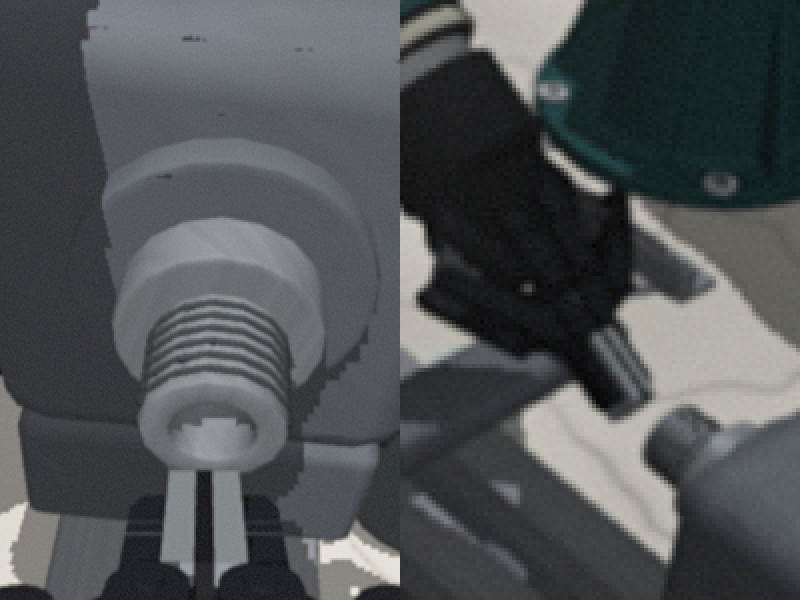

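The fingertips are just in front of the mouth, centred on it in the wrist view (crop (205,470), with the hole at (213,430)). The scene view shows a clear gap. Held 2.5 s with no contact force, so I'm handing in.

```bash
python3 -c "
from plant import *
print(hand_in())"
```

```text
the job is handed in; nothing more can be done
None
```

I pointed about 18 mm above the drive centre and then about 20 mm in front of the spindle mouth, level with it. I held each for over 2 s, measured no contact force, and handed in at about 13.4 s, still pointing at the mouth.

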